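# Cock the coupon dot-marker and load a tee coupon

### The arm

A 7-joint arm with a two-finger parallel gripper is mounted at the origin on a cart in front of the work surface, level with it; the furniture and walls round the work are solid. World frame = base frame: x ahead of the robot, y to its left, z up, the work surface at z = 0. Lengths are in m, angles in rad, forces in N, time in s.
With the tool pointing down it reaches from about 0.4 to 0.85 m from the base axis. Payload 4.5 kg.
Tool frame: the origin (TCP) lies where the fingers leave the gripper's body, on its centre line; the fingertips stand 64 mm ahead of it and the grasp point (between the pads) lies 45 mm ahead of it; z points along the fingers, y is the line along which they close (so a half turn about z gives the same grasp; the last joint's range is limited). The gripper opens to 88 mm and grips with 3 to 60 N. Pads are 18 mm wide; open, the fingers measure 123 mm over their backs; the gripper's body (75 mm by 187 mm) begins 45 mm behind the grasp point.
Start: joints at [-0.655, 0.689, -0.195, 1.565, 0.157, 0.902, -0.215], TCP at [0.482, 0.397, 0.303] pointing down, gripper open.
Joint ranges: [-3.01, 3.01], [-0.46, 2.08], [-1.47, 1.51], [0.13, 2.56], [-1, 4.14], [0.04, 2.09], [-2.66, 2.66]. Speed limits (rad/s): [2.57, 2.57, 3.14, 3.14, 3.14, 3.14, 3.14].

### API

Orientations are given as a unit quaternion [x, y, z, w].
In Python, from plant import r gives the robot as it stands.
- The arm moves only by the tool play_rows, never from a script. Its arguments are lists of equal length, an entry for each row: "translation": the shift along the tool's x, y, z in m, a list of three; "delta_rot": the turn, a rotation vector about the tool's x, y, z in degrees, a list of three; "grip": the opening, from -1 (shut) to 1 (fully open). In form: {"translation": [[x, y, z], ...], "delta_rot": [[rx, ry, rz], ...], "grip": [grip, ...]}. A call has 1 to 20 rows; each row shifts and turns the commanded pose from where the row before left it, along the tool's axes as they then stand; what a row does not reach is not made up. A row lasts 1/8 s, in which the tool goes at most 62.5 mm and 10.7 degrees, less where a joint would pass 70% of its speed; a pose out of reach is approached as far as the arm can. A call with a gripper value outside its range is refused whole. The fingers move at their own pace and stop on an object; "squeeze" is the grip in N (left out, the last holds). Time passes only in rows, so rows that do not move let the fingers close. It gives the time, the measured TCP pose, the force, the opening and the grip force at its end, in the units of the state.
- r.get_state(): the state, without advancing time (a new reading comes with each control period).
- r.snapshot(name): name is "scene" or "top" or "wrist"; returns the picture (384x512x3 uint8, blue, green, red); there is no depth.
- r.get_calibration(name): a dict with "intrinsics" (3x3 intrinsics, pixels), "eye" and "rotation" of the camera in the world. Camera axes: x right, y up, looking along -z (the intrinsics and any distortion apply to the point x, -y, -z); pixel columns grow to the right and rows downward; lengths in m; the calibration is good to about 2 mm. A picture is of the moment at which its call begins: read the wrist's pose just before it. get_calibration takes no time and is no camera call; for the wrist camera it gives the pose at the moment of the call.
- r.finish_job(): hands the job in; it is judged then, once.
Trained networks look in the newest picture that a camera, given by its name, has taken for a name from the list of things; names that differ only in an ending like _2 or _b are one class to them, and where a whole thing is asked for, a point or a joint stands for the part that bears it (a point fixed in the world has none). Each returns a list of dicts, best first, with "confidence" (0 to 1); they miss things now and then, are a little off and sometimes report something else, mostly with a low value. They report only what shows in the picture. A call takes as long as a camera call.
- r.look_for(camera, target): "point" ([x, y, z] in m, in world coordinates, good to about 4 mm: the middle of the surface that is visible of it).
- r.silhouettes(camera, target): "pixels" (384x512 bool, what is visible of it).
The state is a dict: "clock": time; "q": joint angles; "qd": joint speeds; "joint_torque": joint torques, N m; "tool_pos": TCP position; "eef_rot": TCP orientation; "contact_force": force on the tool from outside, world axes, zero at the start; "moment": the same for the moment, N m; "opening": opening from 0.0 (shut) to 1.0 (fully open); "finger_force": force on a finger pad.
Only numpy, scipy, OpenCV 4.12 (cv2) and the standard library are available. Lean on these libraries where they do the work, as an engineer would, in place of code of your own. Each camera call takes 0.05 s, during which the arm holds its last target. There are 200 camera calls.

### The job

Get the dot-marker ready for its next mark: draw the sprung hammer back by its upright grip until the catch takes it, easing it onto the catch, and let go with the hammer standing cocked; never let the hammer fly forward and do not pull it hard into its back-stop. Then load the larger of the two welded tee coupons into the nest, base down between the rails and fully home against the anvil, with the hammer still cocked. Leave the small tee where it lies.

Things in the scene. Friction and masses are not known exactly. Their poses are not given: they have to be found in the camera images.
- marker: Bench dot-marker, fixed: steel base plate 320x230x12 mm (x -160..160, y -135..95 mm of the origin) with a sprung swing hammer, pawl catch and coupon nest. Origin: underside of the plate on the striking line; x runs from hammer to anvil, y left, z up. Only the hammer's grip is higher than 73 mm. Keep off the pawl and its trigger tail (near x -50, y 85 mm): about 3 N there fires it.
- pivot (a point): Hammer's upright hinge axis, at x 0, y -100 mm of the marker, 42 mm above the table. At joint angle a the grip is 128 mm from here in direction (-sin a, cos a) of the marker's x, y. A spring drives the hammer forward: about 3 N at the grip at rest, 7 N near the catch. If it is loosed from the back-stop instead of eased, it snaps onto the catch.
- striker (a joint): Hammer angle, rad: 0 at rest, along the marker's +y, its point standing in the nest's mouth; grows as drawn back, anticlockwise from above. A sprung pawl rides on its end and drops in ahead of it when it is far enough back, then holds it. The catch angle varies with the catch's set screw, 0.73 to 0.97, not measured. 3 mm past it (2.4 mm at the grip) is a sprung back-stop.
- handle (a point): Middle (78 mm above the table) of the hammer's black round upright grip, 16 mm diameter, from 52 to 98 mm above the table, fast on the hammer. The bar below is 14 mm wide, top 49 mm above the table. The back-stop is felt as a steep rise of force, about 8 N per mm at the grip; more than 12 N on the stop strains the catch.
- nest (a point): Where the large tee's origin lies when fully home: on the base plate (12 mm above the table), axes as the marker's. Rails along x at y +-31.5 mm (63 mm apart), 8 mm high, run from x -20 to +50 mm of this point, with flared mouths from x -36 mm. The anvil is a block across the far end: face at x +50 mm, 85 mm wide, top 58 mm above the table.
- coupon_tee: The larger welded tee coupon, loose, dark steel, about 0.6 kg: base 60x100x8 mm, upright web 10 mm thick and 96 mm long along the middle of the base, total height 58 mm. Origin: centre of the underside; y along the 100 mm length and the web, x across, z up. Either end may go to the anvil.
- coupon_tee_2: The smaller welded tee coupon, loose: base 50x80x8 mm, web 8 mm thick, height 43 mm; origin and axes likewise. Not wanted; leave it where it lies.

How it is judged:
By the outcome, as a careful person would: the job done as asked, in the order asked, and still so for the second after the job is handed in, with the robot touching nothing.
It also fails if it takes over 72 s, if anything falls off the work surface, if the arm or the gripper's body presses on something with over 40 N, if the wrist force passes 120 N, or if a joint passes its speed limit or range.

## Working session

There is one attempt and no reset: what is moved stays moved. The work goes in short steps, Python scripts to look and compute and a tool call to move; the robot and the scene stay as the last step left them, time stands still between calls to the robot, and variables do not carry over. Pictures are saved under pics/ and viewed, at most 10 in all, crops included, and the job is handed in when it is done.

Besides the shell and the picture viewer there is one more tool, called after "Call:" by a JSON object that holds its "op" and its "data". play_rows: Moves the arm, as the interface text tells. Its arguments: {"type":"object","properties":{"translation":{"type":"array","items":{"type":"array","items":{"type":"number"}}},"delta_rot":{"type":"array","items":{"type":"array","items":{"type":"number"}}},"grip":{"type":"array","items":{"type":"number"}},"squeeze":{"type":"number"}},"required":["translation","delta_rot","grip"]}

```bash
mkdir -p pics; ls
python3 - <<'E'
from plant import r
import cv2,numpy as np
s=r.get_state(); print({k:np.round(v,3) for k,v in s.items()})
for c in("scene","top"):
    im=r.snapshot(c); cv2.imwrite(f"pics/{c}0.png",im)
    k=r.get_calibration(c); print(c,np.round(k["eye"],3),np.round(k["rotation"],3).tolist(),np.round(k["intrinsics"],1).tolist(),[x for x in k if x not in("eye","rotation","intrinsics")])
    for t in("marker","handle","coupon_tee","nest","striker","coupon_tee_2"):
        try: print(c,t,[(np.round(d["point"],3).tolist(),round(d["confidence"],2)) for d in r.look_for(c,t)])
        except Exception as e: print(c,t,e)
E
```

```text
pics
{'clock': np.float64(0.0), 'q': array([-0.655,  0.69 , -0.194,  1.566,  0.157,  0.902, -0.215]), 'qd': array([-0.001, -0.002, -0.001, -0.002,  0.002, -0.002, -0.   ]), 'joint_torque': array([ 0.0000e+00, -5.2756e+01, -1.2670e+00, -1.5342e+01, -5.3000e-02,
        7.0000e-03,  0.0000e+00]), 'tool_pos': array([0.482, 0.397, 0.302]), 'eef_rot': array([ 0.427,  0.904, -0.001, -0.   ]), 'contact_force': array([-0.015, -0.904,  0.014]), 'moment': array([-0.021,  0.019,  0.041]), 'finger_force': np.float64(0.0), 'opening': np.float64(0.998)}
scene [ 0.661 -0.634  0.646] [0.429, 0.036, 0.093, 0.898] [[406.3, 0.0, 257.7], [0.0, 406.3, 188.4], [0.0, 0.0, 1.0]] []
scene marker [([0.599, -0.069, 0.013], 0.87)]
scene handle [([0.592, -0.035, 0.049], 0.81), ([0.599, -0.068, 0.014], 0.2)]
scene coupon_tee [([0.45, 0.197, 0.012], 0.9), ([0.625, 0.205, 0.019], 0.6)]
scene nest [([0.603, -0.07, 0.011], 0.77), ([0.624, 0.206, 0.017], 0.64)]
scene striker []
scene coupon_tee_2 [([0.45, 0.197, 0.012], 0.9), ([0.625, 0.205, 0.019], 0.6)]
top [0.354 0.05  0.911] [-0.078, 0.082, 0.733, -0.67] [[394.3, 0.0, 254.4], [0.0, 394.3, 189.2], [0.0, 0.0, 1.0]] []
top marker [([0.583, -0.037, 0.01], 0.75)]
top handle []
top coupon_tee [([0.449, 0.205, 0.004], 0.9), ([0.621, 0.212, 0.011], 0.57)]
top nest [([0.576, -0.04, 0.011], 0.74), ([0.616, 0.212, 0.013], 0.65)]
top striker [([0.589, -0.029, 0.052], 0.65)]
top coupon_tee_2 [([0.449, 0.205, 0.004], 0.9), ([0.621, 0.212, 0.011], 0.57)]
```

View pics/scene0.png

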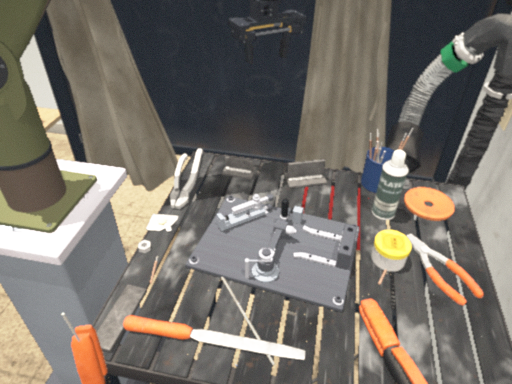

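View pics/top0.png

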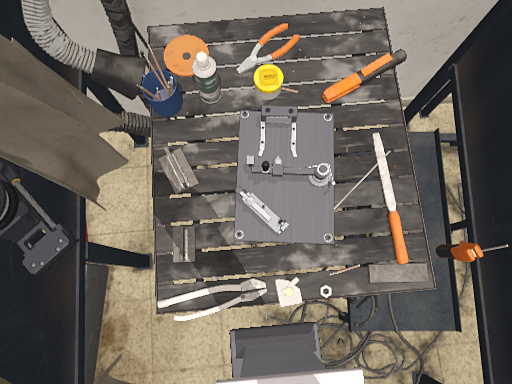

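The scene view shows the marker mid-table with its anvil away from the robot (~345,245) and the hammer grip at (285,208). The large tee is at (308,175) and the small one at (238,170). In the top view the plate corners are near (241,113), (333,115), (237,240) and (330,242). The grip is at (265,165), the large tee at (180,168) and the small tee at (183,243).

```bash
cat > h.py <<'E'
import numpy as np, cv2
from scipy.spatial.transform import Rotation as R
from plant import r
def cam(c):
    k=r.get_calibration(c); return np.array(k["eye"]),R.from_quat(k["rotation"]).as_matrix(),np.array(k["intrinsics"])
def proj(C,P):
    e,M,K=C; p=(np.atleast_2d(P)-e)@M; p=p*[1,-1,-1]; u=p@K.T; return u[:,:2]/u[:,2:]
def back(C,uv,z):
    e,M,K=C; uv=np.atleast_2d(uv).astype(float); d=np.c_[uv,np.ones(len(uv))]@np.linalg.inv(K).T*[1,-1,-1]@M.T
    return e+d*((z-e[2])/d[:,2])[:,None]
def place(P,x,y,yaw):
    return np.asarray(P,float)@R.from_euler("z",yaw).as_matrix().T+[x,y,0]
def hullmask(C,polys):
    m=np.zeros((384,512),np.uint8)
    for P in polys: cv2.fillConvexPoly(m,cv2.convexHull((proj(C,P)*16).round().astype(np.int32)),1,shift=4)
    return m>0
def box(x0,x1,y0,y1,z0,z1): return [[x,y,z] for x in(x0,x1) for y in(y0,y1) for z in(z0,z1)]
def tee(w,l,h,t,wl): return [box(-w/2,w/2,-l/2,l/2,0,.008),box(-t/2,t/2,-wl/2,wl/2,.008,h)]
BIG=tee(.06,.1,.058,.01,.096); SMALL=tee(.05,.08,.043,.008,.078)
PLATE=[box(-.16,.16,-.135,.095,0,.012)]
E
cat > fit.py <<'E'
from h import *
from scipy.optimize import minimize
def fit(views,solids,x0):
    def cost(p):
        c=0
        for C,m in views:
            g=hullmask(C,[place(S,*p) for S in solids]); c+=1-(g&m).sum()/(g|m).sum()
        return c
    best=min((minimize(cost,[x0[0],x0[1],y],method="Nelder-Mead",options=dict(initial_simplex=[[x0[0]+a,x0[1]+b,y+d] for a,b,d in((0,0,0),(.012,0,0),(0,.012,0),(0,0,.2))],xatol=1e-4,fatol=1e-4)) for y in x0[2]),key=lambda o:o.fun)
    return best.x,best.fun
E
python3 - <<'E'
from fit import *
for c in("scene","top"): r.snapshot(c)
C={c:cam(c) for c in("scene","top")}
S={}
for c in C:
    for t in("marker","coupon_tee"):
        S[c,t]=[(d["pixels"],d["confidence"]) for d in r.silhouettes(c,t)]
        for m,f in S[c,t]: 
            ys,xs=np.nonzero(m); print(c,t,round(f,2),m.sum(),xs.mean().round(),ys.mean().round(),xs.min(),xs.max(),ys.min(),ys.max())
yaws=np.arange(-1.5,1.6,.5)
for name,sol,xy in(("big",BIG,(.621,.209)),("small",SMALL,(.449,.201))):
    vs=[]
    for c in C:
        p=proj(C[c],[*xy,.012])[0]
        ms=[m for m,f in S[c,"coupon_tee"] if np.hypot(*(np.argwhere(m).mean(0)[::-1]-p))<25]
        if ms: vs.append((C[c],ms[0]))
    print(name,len(vs),fit(vs,sol,(*xy,yaws)))
    for v in vs: print(fit([v],sol,(*xy,yaws)))
m=S["top","marker"][0][0]
print("plate top",fit([(C["top"],m)],PLATE,(.58,-.05,(0,.1,-.1))))
m2=S["scene","marker"][0][0]
print("plate both",fit([(C["top"],m),(C["scene"],m2)],PLATE,(.58,-.05,(0,.1,-.1))))
np.savez("m.npz",m=m,m2=m2)
im=r.snapshot("top"); cv2.imwrite("pics/topc.png",cv2.resize(im[90:260,140:350],None,fx=3.5,fy=3.5,interpolation=cv2.INTER_CUBIC))
im=r.snapshot("scene"); cv2.imwrite("pics/scenec.png",cv2.resize(im[150:320,180:380],None,fx=3.5,fy=3.5,interpolation=cv2.INTER_CUBIC))
k=r.get_calibration("wrist");print(k)
E
```

```text
scene marker 0.94 12746 279.0 251.0 186 358 194 311
scene coupon_tee 0.62 539 239.0 168.0 222 255 157 178
scene coupon_tee 0.57 979 305.0 174.0 284 326 159 188
top marker 0.73 13112 285.0 177.0 233 335 106 245
top coupon_tee 0.88 1041 178.0 171.0 159 197 148 194
top coupon_tee 0.77 791 184.0 244.0 173 195 226 262
big 2 (array([ 0.62582035,  0.21260633, -1.17049314]), np.float64(0.18714168615152493))
(array([ 0.6242152 ,  0.21328894, -1.10752737]), np.float64(0.09183673469387754))
(array([0.62466571, 0.21198339, 1.95560391]), np.float64(0.08120035304501327))
small 2 (array([ 0.45149709,  0.20706336, -1.63427093]), np.float64(0.24698014832086534))
(array([ 0.4492022 ,  0.20954186, -1.57850446]), np.float64(0.1694915254237288))
(array([0.45088582, 0.20731881, 1.5236645 ]), np.float64(0.06168446026097274))
plate top (array([ 0.59459255, -0.01914126, -0.13443181]), np.float64(0.026588110884507854))
plate both (array([ 0.59464735, -0.01900034, -0.13143508]), np.float64(0.08170093220797647))
{'intrinsics': array([[272.30865103,   0.        , 255.95503091],
       [  0.        , 272.30865103, 191.82209126],
       [  0.        ,   0.        ,   1.        ]]), 'eye': array([0.43385102, 0.45545898, 0.38432674]), 'rotation': array([-0.13820552, -0.04985211,  0.33416735,  0.93099204])}
```

View pics/topc.png

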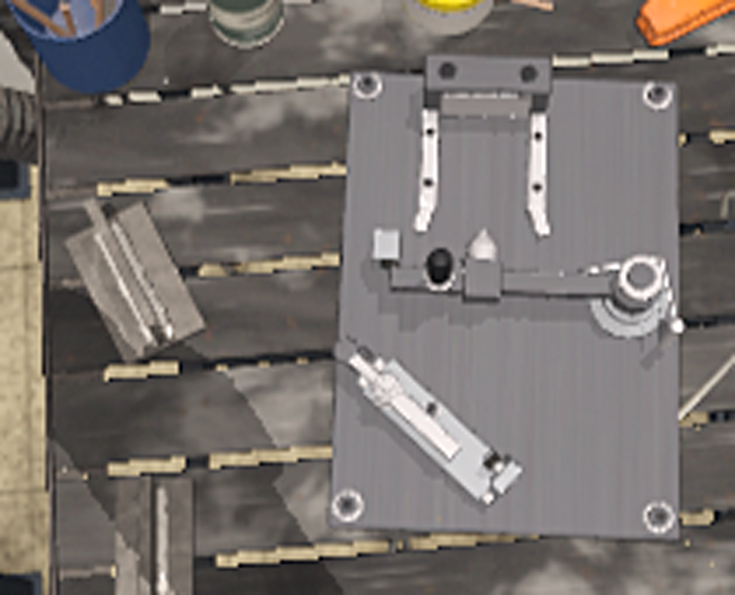

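View pics/scenec.png

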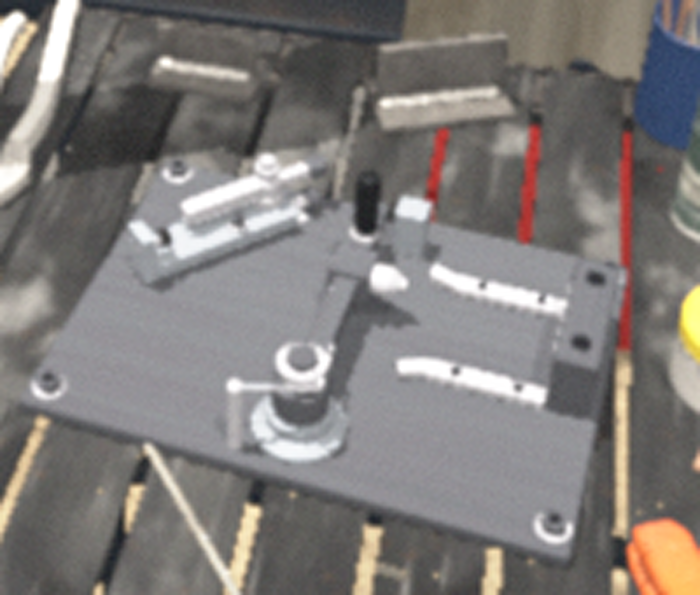

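The top crop shows the marker with the anvil at (488,85), the rails at (428,170) and (538,175), the grip at (438,265), the pivot at (637,280), and the pawl running from (350,345) to (500,490). The large tee at (135,280) and the small tee at (155,535) both stand base down. The scene crop agrees.

Next I'll move over the grip and look with the wrist camera.

Call:
{"op": "play_rows", "data": {"translation": [[-0.037, -0.0156, 0], [-0.037, -0.0156, 0], [-0.037, -0.0156, 0], [-0.037, -0.0156, 0], [-0.037, -0.0156, 0], [-0.037, -0.0156, 0], [-0.037, -0.0156, 0], [-0.037, -0.0156, 0], [-0.037, -0.0156, 0], [-0.037, -0.0156, 0], [0, 0, 0], [0, 0, 0], [0, 0, 0], [0, 0, 0], [0, 0, 0], [0, 0, 0], [0, 0, 0]], "delta_rot": [[0, 0, 0], [0, 0, 0], [0, 0, 0], [0, 0, 0], [0, 0, 0], [0, 0, 0], [0, 0, 0], [0, 0, 0], [0, 0, 0], [0, 0, 0], [0, 0, 7.8], [0, 0, 7.8], [0, 0, 7.8], [0, 0, 7.8], [0, 0, 7.8], [0, 0, 7.8], [0, 0, 0]], "grip": [1, 1, 1, 1, 1, 1, 1, 1, 1, 1, 1, 1, 1, 1, 1, 1, 1]}}

```text
clock: 3.22
tool_pos: [0.5973, 0.0128, 0.3028]
eef_rot: [0.75, 0.661, -0.0, 0.0]
contact_force: [0.2, -0.1, 0.1]
opening: 0.999
finger_force: 0.0
```

Run:
```python
from h import *
s=r.get_state(); print(s["clock"],s["tool_pos"],R.from_quat(s["eef_rot"]).as_matrix().round(3).tolist(),s["contact_force"],s["q"].round(2))
C=cam("wrist"); im=r.snapshot("wrist")
p=(.5946,-.019,-.133)
print("handle top/bot",proj(C,place([[0,.028,.098],[0,.028,.052],[0,-.1,.06]],*p)).round(1).tolist())
for P in place(np.array([[-.16,-.135,.012],[.16,-.135,.012],[.16,.095,.012],[-.16,.095,.012]]),*p): print(proj(C,P).round(0))
print([(d["point"].round(3) if hasattr(d["point"],"round") else d["point"],d["confidence"]) for d in r.look_for("wrist","handle")])
np.save("w1.npy",im); np.savez("w1c.npz",e=C[0],M=C[1],K=C[2])
cv2.imwrite("pics/w1.png",cv2.resize(im,None,fx=1.5,fy=1.5,interpolation=cv2.INTER_CUBIC))
```

```text
3.225 [0.59728032 0.01281227 0.30276173] [[0.126, 0.992, 0.0], [0.992, -0.126, -0.0], [-0.0, 0.0, -1.0]] [ 0.21498876 -0.07897471  0.11287674] [-0.1   0.65  0.    1.66  0.    0.84 -0.22]
handle top/bot [[258.0, 184.8], [257.7, 175.1], [256.9, 268.1]]
[[154. 270.]]
[[359. 271.]]
[[379. 120.]]
[[137. 118.]]
[([0.5925, -0.0196, 0.0483], 0.79)]
```

View pics/w1.png

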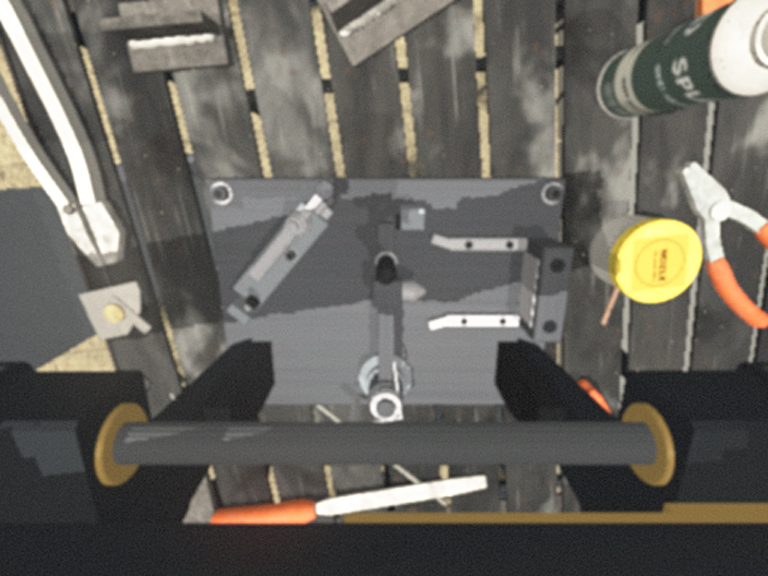

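The wrist view shows the plate corners at (205,180), (566,178) and (225,404), the grip at (385,265), and the rails at (432–526,242) and (430–519,321). The anvil's top edge is near x=541. The pose matches to about 1.5 px, so I'll refine it with edge fits.

```bash
cat > edge.py <<'E'
from h import *
from scipy.optimize import least_squares
def refine(views,segs,p0,w=4,n=60):
    """views: (C,gray float img, seg indices). snap samples on projected edges to strongest gradient along the normal, then solve pose."""
    p=np.array(p0,float); 
    for it in range(8):
        ww=w if it<4 else 2.5; obs=[]
        for C,g,ids in views:
            for i in ids:
                t=np.linspace(.06,.94,n)[:,None]; X=(1-t)*segs[i][0]+t*np.array(segs[i][1])
                uv=proj(C,place(X,*p)); d=uv[-1]-uv[0]; nn=np.array([-d[1],d[0]])/np.hypot(*d)
                o=np.arange(-ww-1,ww+1.01,.25); S=uv[:,None]+o[None,:,None]*nn
                v=cv2.remap(g,S[...,0].astype(np.float32),S[...,1].astype(np.float32),cv2.INTER_LINEAR)
                v=cv2.GaussianBlur(v,(5,5),1); gr=np.abs(v[:,4:]-v[:,:-4]); k=gr.argmax(1)
                for j in range(n):
                    if gr[j,k[j]]>8: obs.append((C,X[j],uv[j],nn,o[k[j]+2]))
        def res(q): return [ (proj(C,place(x,*q))[0]-uv)@nn-off for C,x,uv,nn,off in obs]
        s=least_squares(res,p,loss="soft_l1",f_scale=.4,x_scale=[.01,.01,.05]); p=s.x
    return p,len(obs),np.median(np.abs(s.fun))
E
python3 - <<'E'
from edge import *
G=lambda im: cv2.cvtColor(im,cv2.COLOR_BGR2GRAY).astype(np.float32)
z=.012;a,b,c,d=[-.16,-.135,z],[.16,-.135,z],[.16,.095,z],[-.16,.095,z]
segs=[np.array(s) for s in((a,b),(b,c),(c,d),(d,a))]
w=np.load("w1c.npz");W=((w["e"],w["M"],w["K"]),G(np.load("w1.npy")),[2,3])
T=(cam("top"),G(cv2.imread("pics/top0.png")),[0,2,3]);Sc=(cam("scene"),G(cv2.imread("pics/scene0.png")),[0,3])
p0=(.594,-.019,-.125)
for n,v in(("W",[W]),("T",[T]),("S",[Sc]),("WT",[W,T]),("all",[W,T,Sc])):
    p,m,e=refine(v,segs,p0); print(n,p.round(4),m,round(e,2))
Rz=R.from_euler("z",-p[2]).as_matrix()
def loc(C,uv,zz): return ((back(C,uv,zz)-[p[0],p[1],0])@Rz.T).round(4).tolist()
C=W[0]
print("rail mouths",loc(C,[[288,158.7],[286.7,216.7]],.02),"rail far",loc(C,[[351,163],[346,214]],.02))
print("anvil top front edge",loc(C,[[360.5,161.5],[358,227]],.058),"back",loc(C,[[382,163],[378,228]],.058))
print("grip top",loc(C,[[257,183]],.098))
im=np.load("w1.npy"); cv2.imwrite("pics/w1c.png",cv2.resize(im[110:275,130:390],None,fx=3,fy=3,interpolation=cv2.INTER_CUBIC))
E
```

```text
W [ 0.5948 -0.0194 -0.1226] 103 0.41
T [ 0.5937 -0.0203 -0.1198] 180 0.52
S [ 0.5954 -0.0201 -0.1266] 120 0.03
WT [ 0.5946 -0.0197 -0.1231] 283 0.73
all [ 0.5949 -0.0198 -0.1235] 403 0.5
rail mouths [[0.0409, 0.0436, 0.02], [0.0417, -0.0404, 0.02]] rail far [[0.1265, 0.0376, 0.02], [0.1266, -0.0365, 0.02]]
anvil top front edge [[0.1244, 0.0467, 0.058], [0.1305, -0.0397, 0.058]] back [[0.1507, 0.0448, 0.058], [0.1568, -0.0411, 0.058]]
grip top [[-0.0012, 0.0308, 0.098]]
```

View pics/w1c.png

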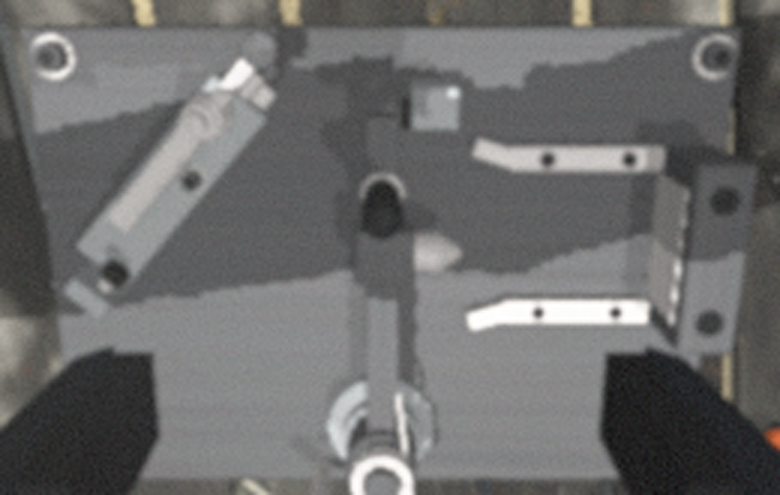

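Call:
{"op": "play_rows", "data": {"translation": [[-0.004, 0.001, 0.03], [0, 0, 0.033], [0, 0, 0.035], [0, 0, 0.035], [0, 0, 0.03], [0, 0, 0], [0, 0, 0]], "delta_rot": [[0, 0, 0], [0, 0, 0], [0, 0, 0], [0, 0, 0], [0, 0, 0], [0, 0, 0], [0, 0, 0]], "grip": [0.2, 0, -0.2, -0.2, -0.2, -0.2, -0.2], "squeeze": 10}}

```text
clock: 4.2
tool_pos: [0.5984, 0.0085, 0.1407]
eef_rot: [0.751, 0.661, 0.001, 0.0]
contact_force: [-1.2, -0.1, -0.7]
opening: 0.4
finger_force: 0.0
```

Call:
{"op": "play_rows", "data": {"translation": [[0, 0, 0], [0, 0, 0], [0, 0, 0], [0, 0, 0], [0, 0, 0]], "delta_rot": [[0, 0, 0], [0, 0, 0], [0, 0, 0], [0, 0, 0], [0, 0, 0]], "grip": [-0.5, -0.7, -0.8, -1, -1]}}

```text
clock: 4.82
tool_pos: [0.5981, 0.0086, 0.1406]
eef_rot: [0.751, 0.661, 0.001, 0.0]
contact_force: [-0.9, 0.1, 5.6]
opening: 0.178
finger_force: 10.0
```

Call:
{"op": "play_rows", "data": {"translation": [[0, 0, 0], [-0.0003, -0.009, 0], [-0.0003, -0.009, 0], [-0.0003, -0.009, 0], [-0.0003, -0.009, 0], [0, 0, 0]], "delta_rot": [[0, 0, 0], [0, 0, -4], [0, 0, -4], [0, 0, -4], [0, 0, -4], [0, 0, 0]], "grip": [-1, -1, -1, -1, -1, -1], "squeeze": 35}}

```text
clock: 5.58
tool_pos: [0.5637, 0.0083, 0.1407]
eef_rot: [0.652, 0.758, 0.002, 0.002]
contact_force: [3.7, -0.3, 4.6]
opening: 0.165
finger_force: 35.0
```

```bash
cat > ang.py <<'E'
from h import *
p=(.5949,-.0198,-.1235); piv=place([0,-.1,0],*p)[:2]
s=r.get_state(); v=s["tool_pos"][:2]-piv; M=R.from_quat(s["eef_rot"]).as_matrix()
print("t",s["clock"].round(2),"r",np.hypot(*v).round(4),"a",(np.arctan2(-v[0],v[1])-p[2]).round(4),"tool yaw-marker",(np.arctan2(M[1,1],M[0,1])-p[2]).round(4),"F tool",(M.T@s["contact_force"]).round(1),"op",s["opening"].round(3))
E
python3 ang.py
```

```text
Traceback (most recent call last):
  File "ang.py", line 4, in <module>
    print("t",s["clock"].round(2),"r",np.hypot(*v).round(4),"a",(np.arctan2(-v[0],v[1])-p[2]).round(4),"tool yaw-marker",(np.arctan2(M[1,1],M[0,1])-p[2]).round(4),"F tool",(M.T@s["contact_force"]).round(1),"op",s["opening"].round(3))
              ^^^^^^^^^^^^^^^^
AttributeError: 'float' object has no attribute 'round'
```

Call:
{"op": "play_rows", "data": {"translation": [[-0.0003, -0.009, 0], [-0.0003, -0.009, 0], [-0.0003, -0.009, 0], [-0.0003, -0.009, 0], [-0.0003, -0.009, 0], [-0.0002, -0.0067, 0], [0, 0, 0], [0, 0, 0]], "delta_rot": [[0, 0, -4], [0, 0, -4], [0, 0, -4], [0, 0, -4], [0, 0, -4], [0, 0, -3], [0, 0, 0], [0, 0, 0]], "grip": [-1, -1, -1, -1, -1, -1, -1, -1]}}

```text
clock: 6.58
tool_pos: [0.5165, -0.0083, 0.1406]
eef_rot: [0.488, 0.873, 0.002, 0.002]
contact_force: [3.1, 1.5, 5.8]
opening: 0.167
finger_force: 35.0
```

```bash
sed -i 's/s\["clock"\].round(2)/round(s["clock"],2)/; s/s\["opening"\].round(3)/round(float(s["opening"]),3)/' ang.py; python3 ang.py
```

```text
t 6.58 r 0.129 a 0.6616 tool yaw-marker 0.6753 F tool [-0.4  3.5 -5.8] op 0.167
```

Call:
{"op": "play_rows", "data": {"translation": [[-0.0001, -0.0031, 0], [-0.0001, -0.0031, 0], [0, 0, 0], [0, 0, 0]], "delta_rot": [[0, 0, -1.4], [0, 0, -1.4], [0, 0, 0], [0, 0, 0]], "grip": [-1, -1, -1, -1]}}

```text
clock: 7.08
tool_pos: [0.5114, -0.0115, 0.1406]
eef_rot: [0.466, 0.885, 0.003, 0.002]
contact_force: [3.5, 2.3, 6.6]
opening: 0.168
finger_force: 35.0
```

```bash
python3 ang.py
```

```text
t 7.08 r 0.129 a 0.7083 tool yaw-marker 0.7245 F tool [-0.1  4.2 -6.5] op 0.168
```

Call:
{"op": "play_rows", "data": {"translation": [[0, -0.001, 0], [0, -0.001, 0], [0, 0, 0], [0, 0, 0]], "delta_rot": [[0, 0, -0.45], [0, 0, -0.45], [0, 0, 0], [0, 0, 0]], "grip": [-1, -1, -1, -1]}}

```text
clock: 7.58
tool_pos: [0.5101, -0.0124, 0.1406]
eef_rot: [0.459, 0.888, 0.003, 0.003]
contact_force: [4.2, 3.0, 6.6]
opening: 0.166
finger_force: 35.0
```

```bash
python3 ang.py
```

```text
t 7.58 r 0.1289 a 0.7208 tool yaw-marker 0.7402 F tool [ 0.   5.2 -6.5] op 0.166
```

Call:
{"op": "play_rows", "data": {"translation": [[0, -0.001, 0], [0, -0.001, 0], [0, 0, 0], [0, 0, 0]], "delta_rot": [[0, 0, -0.45], [0, 0, -0.45], [0, 0, 0], [0, 0, 0]], "grip": [-1, -1, -1, -1]}}

```text
clock: 8.07
tool_pos: [0.5084, -0.0135, 0.1406]
eef_rot: [0.452, 0.892, 0.003, 0.003]
contact_force: [4.7, 3.1, 5.9]
opening: 0.167
finger_force: 35.0
```

```bash
python3 ang.py
```

```text
t 8.07 r 0.129 a 0.7361 tool yaw-marker 0.7561 F tool [-0.3  5.7 -5.8] op 0.167
```

Call:
{"op": "play_rows", "data": {"translation": [[0, -0.001, 0], [0, -0.001, 0], [0, 0, 0], [0, 0, 0]], "delta_rot": [[0, 0, -0.45], [0, 0, -0.45], [0, 0, 0], [0, 0, 0]], "grip": [-1, -1, -1, -1]}}

```text
clock: 8.57
tool_pos: [0.5068, -0.0147, 0.1406]
eef_rot: [0.445, 0.895, 0.003, 0.003]
contact_force: [4.5, 3.7, 6.2]
opening: 0.165
finger_force: 35.0
```

```bash
python3 ang.py
```

```text
t 8.57 r 0.129 a 0.7515 tool yaw-marker 0.7718 F tool [ 0.3  5.9 -6.1] op 0.165
```

Call:
{"op": "play_rows", "data": {"translation": [[0, -0.001, 0], [0, -0.001, 0], [0, 0, 0], [0, 0, 0]], "delta_rot": [[0, 0, -0.45], [0, 0, -0.45], [0, 0, 0], [0, 0, 0]], "grip": [-1, -1, -1, -1]}}

```text
clock: 9.07
tool_pos: [0.5052, -0.0159, 0.1406]
eef_rot: [0.438, 0.899, 0.003, 0.003]
contact_force: [4.5, 3.6, 5.6]
opening: 0.165
finger_force: 35.0
```

```bash
python3 ang.py
```

```text
t 9.07 r 0.1289 a 0.7667 tool yaw-marker 0.7875 F tool [ 0.1  5.8 -5.5] op 0.165
```

Call:
{"op": "play_rows", "data": {"translation": [[0, -0.001, 0], [0, -0.001, 0], [0, 0, 0], [0, 0, 0]], "delta_rot": [[0, 0, -0.45], [0, 0, -0.45], [0, 0, 0], [0, 0, 0]], "grip": [-1, -1, -1, -1]}}

```text
clock: 9.57
tool_pos: [0.5037, -0.017, 0.1406]
eef_rot: [0.431, 0.902, 0.003, 0.003]
contact_force: [4.2, 3.7, 6.7]
opening: 0.167
finger_force: 35.0
```

```bash
python3 ang.py
```

```text
t 9.57 r 0.129 a 0.7816 tool yaw-marker 0.8034 F tool [ 0.2  5.7 -6.7] op 0.167
```

Call:
{"op": "play_rows", "data": {"translation": [[0, -0.001, 0], [0, -0.001, 0], [0, 0, 0], [0, 0, 0]], "delta_rot": [[0, 0, -0.45], [0, 0, -0.45], [0, 0, 0], [0, 0, 0]], "grip": [-1, -1, -1, -1]}}

```text
clock: 10.07
tool_pos: [0.5022, -0.0182, 0.1406]
eef_rot: [0.424, 0.906, 0.003, 0.003]
contact_force: [4.2, 2.9, 5.3]
opening: 0.167
finger_force: 35.0
```

```bash
python3 ang.py
```

```text
t 10.07 r 0.1289 a 0.7969 tool yaw-marker 0.8191 F tool [-0.5  5.1 -5.2] op 0.167
```

Call:
{"op": "play_rows", "data": {"translation": [[0, -0.001, 0], [0, -0.001, 0], [0, 0, 0], [0, 0, 0]], "delta_rot": [[0, 0, -0.45], [0, 0, -0.45], [0, 0, 0], [0, 0, 0]], "grip": [-1, -1, -1, -1]}}

```text
clock: 10.58
tool_pos: [0.5006, -0.0195, 0.1406]
eef_rot: [0.417, 0.909, 0.003, 0.003]
contact_force: [3.7, 4.0, 7.5]
opening: 0.171
finger_force: 35.0
```

```bash
python3 ang.py
```

```text
t 10.57 r 0.129 a 0.8124 tool yaw-marker 0.8348 F tool [ 0.6  5.5 -7.4] op 0.171
```

Call:
{"op": "play_rows", "data": {"translation": [[0, -0.001, 0], [0, -0.001, 0], [0, 0, 0], [0, 0, 0]], "delta_rot": [[0, 0, -0.45], [0, 0, -0.45], [0, 0, 0], [0, 0, 0]], "grip": [-1, -1, -1, -1]}}

```text
clock: 11.08
tool_pos: [0.499, -0.0208, 0.1406]
eef_rot: [0.409, 0.912, 0.003, 0.003]
contact_force: [4.0, 4.8, 6.8]
opening: 0.168
finger_force: 35.0
```

```bash
python3 ang.py
```

```text
t 11.07 r 0.129 a 0.8282 tool yaw-marker 0.8506 F tool [ 0.9  6.3 -6.8] op 0.168
```

Call:
{"op": "play_rows", "data": {"translation": [[0, -0.001, 0], [0, -0.001, 0], [0, 0, 0], [0, 0, 0]], "delta_rot": [[0, 0, -0.45], [0, 0, -0.45], [0, 0, 0], [0, 0, 0]], "grip": [-1, -1, -1, -1]}}

```text
clock: 11.58
tool_pos: [0.4975, -0.0221, 0.1406]
eef_rot: [0.402, 0.916, 0.003, 0.003]
contact_force: [3.5, 4.1, 7.0]
opening: 0.166
finger_force: 35.0
```

```bash
python3 ang.py
```

```text
t 11.57 r 0.129 a 0.8435 tool yaw-marker 0.8664 F tool [ 0.6  5.4 -7. ] op 0.166
```

Call:
{"op": "play_rows", "data": {"translation": [[0, -0.001, 0], [0, -0.001, 0], [0, 0, 0], [0, 0, 0]], "delta_rot": [[0, 0, -0.45], [0, 0, -0.45], [0, 0, 0], [0, 0, 0]], "grip": [-1, -1, -1, -1]}}

```text
clock: 12.08
tool_pos: [0.4971, -0.0225, 0.1406]
eef_rot: [0.395, 0.919, 0.004, 0.003]
contact_force: [5.1, 6.4, 4.8]
opening: 0.166
finger_force: 35.0
```

```bash
python3 ang.py
```

```text
t 12.07 r 0.129 a 0.8484 tool yaw-marker 0.8826 F tool [ 1.1  8.2 -4.8] op 0.166
```

Tangential force has risen to 8.2 N and the angle has stalled at 0.848, so this is the back-stop. Now I'll ease it forward onto the catch.

Call:
{"op": "play_rows", "data": {"translation": [[0, 0.0007, 0], [0, 0.0007, 0], [0, 0.0007, 0], [0, 0.0007, 0], [0, 0.0007, 0], [0, 0.0007, 0], [0, 0, 0], [0, 0, 0]], "delta_rot": [[0, 0, 0.3], [0, 0, 0.3], [0, 0, 0.3], [0, 0, 0.3], [0, 0, 0.3], [0, 0, 0.3], [0, 0, 0], [0, 0, 0]], "grip": [-1, -1, -1, -1, -1, -1, -1, -1]}}

```text
clock: 13.08
tool_pos: [0.4991, -0.0207, 0.1406]
eef_rot: [0.409, 0.912, 0.003, 0.003]
contact_force: [3.6, 4.0, 6.8]
opening: 0.163
finger_force: 35.0
```

```bash
python3 ang.py
```

```text
t 13.07 r 0.129 a 0.8272 tool yaw-marker 0.8505 F tool [ 0.6  5.4 -6.8] op 0.163
```

Call:
{"op": "play_rows", "data": {"translation": [[0, 0.0007, 0], [0, 0.0007, 0], [0, 0, 0], [0, 0, 0]], "delta_rot": [[0, 0, 0.3], [0, 0, 0.3], [0, 0, 0], [0, 0, 0]], "grip": [-1, -1, -1, -1]}}

```text
clock: 13.58
tool_pos: [0.4993, -0.0206, 0.1406]
eef_rot: [0.414, 0.91, 0.002, 0.002]
contact_force: [3.2, 2.6, 7.6]
opening: 0.164
finger_force: 35.0
```

```bash
python3 ang.py
```

```text
t 13.57 r 0.129 a 0.8255 tool yaw-marker 0.8396 F tool [-0.2  4.1 -7.6] op 0.164
```

The catch has taken the hammer: the angle is holding at 0.8255 and the force is falling. I'll unload the remaining pull.

Call:
{"op": "play_rows", "data": {"translation": [[0, 0.0007, 0], [0, 0.0007, 0], [0, 0.0006, 0], [0, 0, 0], [0, 0, 0]], "delta_rot": [[0, 0, 0], [0, 0, 0], [0, 0, 0], [0, 0, 0], [0, 0, 0]], "grip": [-1, -1, -1, -1, -1]}}

```text
clock: 14.2
tool_pos: [0.4995, -0.0204, 0.1405]
eef_rot: [0.415, 0.91, 0.0, 0.001]
contact_force: [-0.1, 0.3, 9.9]
opening: 0.172
finger_force: 35.0
```

```bash
python3 ang.py
```

```text
t 14.2 r 0.129 a 0.8235 tool yaw-marker 0.8385 F tool [ 0.2  0.1 -9.9] op 0.172
```

Call:
{"op": "play_rows", "data": {"translation": [[0, 0, 0], [0, 0, 0], [0, 0, 0], [0, 0, 0], [0, 0, 0]], "delta_rot": [[0, 0, 0], [0, 0, 0], [0, 0, 0], [0, 0, 0], [0, 0, 0]], "grip": [-0.6, -0.5, -0.4, -0.2, 0], "squeeze": 5}}

```text
clock: 14.82
tool_pos: [0.4984, -0.0205, 0.1396]
eef_rot: [0.414, 0.91, -0.0, -0.0]
contact_force: [-0.7, 0.4, 0.8]
opening: 0.487
finger_force: 0.0
```

```bash
python3 ang.py
```

```text
t 14.82 r 0.1296 a 0.8304 tool yaw-marker 0.8404 F tool [ 0.8 -0.2 -0.8] op 0.487
```

Released cleanly with the hammer cocked. Now I'll lift, cross to the large tee, and turn to match its web.

Call:
{"op": "play_rows", "data": {"translation": [[0, 0, -0.02], [0, 0, -0.035], [0, 0, -0.035], [0, 0, -0.035], [0, 0, -0.035], [0.0132, 0.0355, 0], [0.0132, 0.0355, 0], [0.0132, 0.0355, 0], [0.0132, 0.0355, 0], [0.0132, 0.0355, 0], [0.0132, 0.0355, 0], [0.0132, 0.0355, 0], [0, 0, 0], [0, 0, 0], [0, 0, 0], [0, 0, 0], [0, 0, 0], [0, 0, 0], [0, 0, 0], [0, 0, 0]], "delta_rot": [[0, 0, 0], [0, 0, 0], [0, 0, 0], [0, 0, 0], [0, 0, 0], [0, 0, 0], [0, 0, 0], [0, 0, 0], [0, 0, 0], [0, 0, 0], [0, 0, 0], [0, 0, 0], [0, 0, -9.2], [0, 0, -9.2], [0, 0, -9.2], [0, 0, -9.2], [0, 0, -9.2], [0, 0, -9.2], [0, 0, -9.2], [0, 0, -9.2]], "grip": [0, 0, 0, 0, 0, 0, 0, 0, 0, 0, 0, 0, 0.2, 0.2, 0.2, 0.2, 0.2, 0.2, 0.2, 0.2]}}

```text
clock: 17.32
tool_pos: [0.6249, 0.2122, 0.2994]
eef_rot: [-0.216, 0.976, -0.0, -0.0]
contact_force: [0.0, -0.5, -0.5]
opening: 0.601
finger_force: 0.0
```

Call:
{"op": "play_rows", "data": {"translation": [[0, 0, 0], [0, 0, 0]], "delta_rot": [[0, 0, 0], [0, 0, 0]], "grip": [0.2, 0.2]}}

```text
clock: 17.58
tool_pos: [0.625, 0.2124, 0.2996]
eef_rot: [-0.212, 0.977, -0.0, -0.0]
contact_force: [0.0, 0.1, -0.4]
opening: 0.6
finger_force: 0.0
```

```bash
cat > teefit.py <<'E'
from fit import *
from edge import *
G=lambda im: cv2.cvtColor(im,cv2.COLOR_BGR2GRAY).astype(np.float32)
E
python3 - <<'E'
from teefit import *
s=r.get_state(); C=cam("wrist"); im=r.snapshot("wrist"); M=R.from_quat(s["eef_rot"]).as_matrix()
print(s["clock"],s["tool_pos"].round(4),"yaw",np.degrees(np.arctan2(M[1,1],M[0,1])).round(2),s["q"].round(2))
ms=[(d["pixels"],d["confidence"]) for d in r.silhouettes("wrist","coupon_tee")]
for m,f in ms: print(f,m.sum(),np.argwhere(m).mean(0))
p=proj(C,[.625,.2126,.03])[0]
m=min(ms,key=lambda a:np.hypot(*(np.argwhere(a[0]).mean(0)[::-1]-p)))[0]
W=(C,m); f=fit([W],BIG,(.625,.212,(-1.3,-1.1,-.9)));print("wrist",f)
T=r.snapshot("top"); mt=[d["pixels"] for d in r.silhouettes("top","coupon_tee")]
print([x.sum() for x in mt])
v=im.copy()
for S in BIG:
    h=cv2.convexHull(proj(C,place(S,*f[0])).astype(np.float32)); cv2.polylines(v,[h.round().astype(np.int32)],True,(0,255,0),1)
a=cv2.resize(v,None,fx=1.0,fy=1.0); b=T[90:260,140:350]; b=cv2.resize(b,None,fx=384/170,fy=384/170)[:,:288*2]
cv2.imwrite("pics/tee1.png",np.hstack([a[:,100:412],b])[:, :800])
E
```

```text
17.575 [0.625  0.2124 0.2996] yaw 114.52 [-0.08  0.8  -0.64  1.44  0.51  1.07  1.18]
0.92 3220 [164.6984472  256.76614907]
0.61 2958 [ 35.34820825 312.84279919]
0.33 1156 [ 9.8615917  33.30363322]
wrist (array([ 0.6242456 ,  0.21362126, -1.17975761]), np.float64(0.02850212249848394))
[np.int64(935), np.int64(784)]
```

View pics/tee1.png

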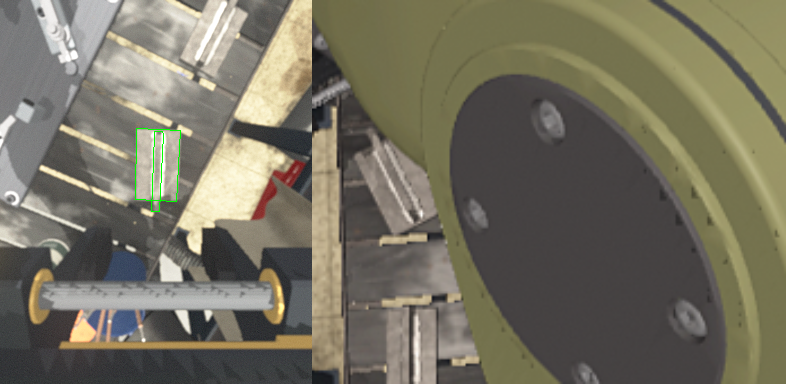

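The overlay fits the large tee well, centred near (158,165) in the left panel. In the top view the arm hides the marker. Grasping the web now.

Call:
{"op": "play_rows", "data": {"translation": [[0.0002, 0.0014, 0.035], [0, 0, 0.04], [0, 0, 0.04], [0, 0, 0.04], [0, 0, 0.035], [0, 0, 0.0195], [0, 0, 0], [0, 0, 0], [0, 0, 0], [0, 0, 0], [0, 0, 0], [0, 0, 0], [0, 0, 0]], "delta_rot": [[0, 0, 2.1], [0, 0, 0], [0, 0, 0], [0, 0, 0], [0, 0, 0], [0, 0, 0], [0, 0, 0], [0, 0, 0], [0, 0, 0], [0, 0, 0], [0, 0, 0], [0, 0, 0], [0, 0, 0]], "grip": [0, 0, 0, 0, 0, 0, 0, -0.3, -0.5, -0.8, -1, -1, -1], "squeeze": 40}}

```text
clock: 19.4
tool_pos: [0.6245, 0.214, 0.091]
eef_rot: [-0.196, 0.981, 0.0, 0.0]
contact_force: [-0.7, -0.2, 5.9]
opening: 0.088
finger_force: 40.0
```

Run:
```python
from h import *
s=r.get_state(); M=R.from_quat(s["eef_rot"]).as_matrix()
print(s["clock"],s["tool_pos"].round(4),"yaw",np.degrees(np.arctan2(M[1,1],M[0,1])).round(2),s["q"].round(2),s["contact_force"].round(1),s["opening"],s["finger_force"])
p=(.5949,-.0198,-.1235)
print("nest world",place([[.077,0,0],[.005,0,0]],*p).round(4).tolist(),"marker yaw deg",np.degrees(p[2]))
```

```text
19.4 [0.6245 0.214  0.091 ] yaw 112.58 [-0.15  1.05 -0.49  1.56  0.69  0.71  1.  ] [-0.7 -0.2  5.9] 0.08779586439522297 39.963159861436
nest world [[0.6713, -0.0293, 0.0], [0.5999, -0.0204, 0.0]] marker yaw deg -7.076028769865667
```

Call:
{"op": "play_rows", "data": {"translation": [[0, 0, -0.02], [0, 0, -0.032], [0, 0, -0.033], [0, 0, -0.033], [0, 0, -0.032], [0.0161, -0.0296, 0], [0.0161, -0.0296, 0], [0.0161, -0.0296, 0], [0.0161, -0.0296, 0], [0.0161, -0.0296, 0], [0.0161, -0.0296, 0], [0.0161, -0.0296, 0], [0, 0, 0], [0, 0, 0], [0, 0, 0], [0, 0, 0], [0, 0, 0], [0, 0, 0]], "delta_rot": [[0, 0, 0], [0, 0, 0], [0, 0, 0], [0, 0, 0], [0, 0, 0], [0, 0, 0], [0, 0, 0], [0, 0, 0], [0, 0, 0], [0, 0, 0], [0, 0, 0], [0, 0, 0], [0, 0, 7.4], [0, 0, 7.4], [0, 0, 7.4], [0, 0, 7.4], [0, 0, 0], [0, 0, 0]], "grip": [-1, -1, -1, -1, -1, -1, -1, -1, -1, -1, -1, -1, -1, -1, -1, -1, -1, -1]}}

```text
clock: 21.65
tool_pos: [0.5995, -0.021, 0.2403]
eef_rot: [0.06, 0.998, -0.0, -0.0]
contact_force: [1.3, -0.5, -5.0]
opening: 0.085
finger_force: 39.9
```

Run:
```python
from teefit import *
s=r.get_state(); C=cam("wrist"); im=r.snapshot("wrist"); M=R.from_quat(s["eef_rot"]).as_matrix()
print(s["clock"],s["tool_pos"].round(4),"yaw",np.degrees(np.arctan2(M[1,1],M[0,1])).round(2),M[:,2].round(4),s["q"].round(2),s["contact_force"].round(1))
p=(.5949,-.0198,-.1235)
z=.012;a,b,c,d=[-.16,-.135,z],[.16,-.135,z],[.16,.095,z],[-.16,.095,z]
segs=[np.array(x) for x in((a,b),(b,c),(c,d),(d,a))]
print("plate from wrist",refine([(C,G(im),[0,1,2,3])],segs,p))
S=r.snapshot("scene"); CS=cam("scene")
# tee in hand: lift tee model; z offset = tcp z-.0905
zo=s["tool_pos"][2]-.0905
from functools import partial
for nm,CC,pic in(("wrist",C,im),("scene",CS,S)):
    ms=[(x["pixels"],x["confidence"]) for x in r.silhouettes(nm,"coupon_tee")]
    q=proj(CC,[s["tool_pos"][0],s["tool_pos"][1],zo+.03])[0]
    for m,f in ms: print(nm,f,m.sum(),np.argwhere(m).mean(0)[::-1].round(),q.round())
    m=min(ms,key=lambda a:np.hypot(*(np.argwhere(a[0]).mean(0)[::-1]-q)))[0]
    B=[np.array(x)+[0,0,zo] for x in BIG]
    f=fit([(CC,m)],B,(s["tool_pos"][0],s["tool_pos"][1],(-1.7,))); print(nm,"tee in hand",f)
    for x in B: cv2.polylines(pic,[cv2.convexHull(proj(CC,place(x,*f[0])).astype(np.float32)).round().astype(np.int32)],True,(0,255,0),1)
    N=place([[.041,.0315,.02],[.127,.0315,.02],[.127,-.0315,.02],[.041,-.0315,.02]],*p)
    cv2.polylines(pic,[proj(CC,N).round().astype(np.int32)],True,(0,0,255),1)
v=np.hstack([im[:,60:450],S[100:330,150:380][:,:]if 0 else cv2.resize(S[120:320,160:370],(403,384))])
cv2.imwrite("pics/ins1.png",v)
```

```text
21.65 [ 0.5995 -0.021   0.2403] yaw 83.11 [-5.e-04 -1.e-04 -1.e+00] [ 0.23  0.77 -0.49  1.7   0.47  0.8   0.97] [ 1.3 -0.5 -5. ]
plate from wrist (array([ 0.5933479 , -0.01949898, -0.11063131]), 159, np.float64(1.0315792183135997))
wrist 0.74 8791 [255. 204.] [256. 246.]
wrist 0.7 2800 [463.  23.] [256. 246.]
wrist tee in hand (array([ 0.59877066, -0.02137108, -1.70172912]), np.float64(0.39404384392665104))
scene 0.97 566 [239. 168.] [286. 176.]
scene 0.88 1169 [289. 187.] [286. 176.]
scene tee in hand (array([ 0.59976702, -0.02053558, -1.70829799]), np.float64(0.4032669729453803))
```

View pics/ins1.png

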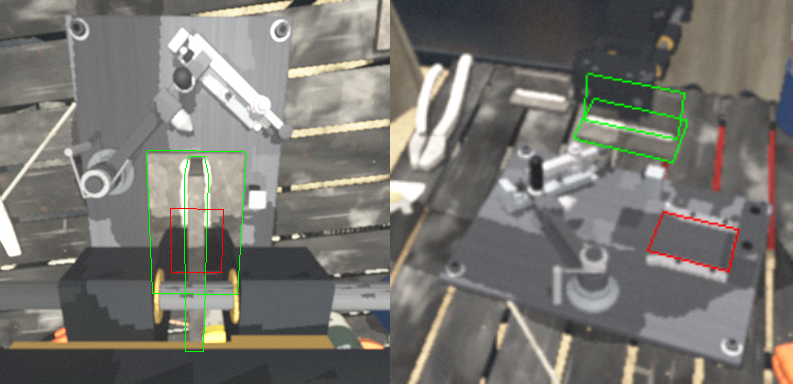

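The hammer stands cocked: its grip is at (183,77) and its point at (182,120), clear behind the tee. The tee is held square, and the projected rails overlay the real ones. Lowering into the nest mouth.

Call:
{"op": "play_rows", "data": {"translation": [[0.0007, 0.0006, 0.03], [0, 0, 0.03], [0, 0, 0.03], [0, 0, 0.025], [0, 0, 0.01], [0, 0, 0.005], [0, 0, 0.003], [0, 0, 0], [0, 0, 0]], "delta_rot": [[0, 0, 0.2], [0, 0, 0], [0, 0, 0], [0, 0, 0], [0, 0, 0], [0, 0, 0], [0, 0, 0], [0, 0, 0], [0, 0, 0]], "grip": [-1, -1, -1, -1, -1, -1, -1, -1, -1]}}

```text
clock: 22.98
tool_pos: [0.5996, -0.0202, 0.1078]
eef_rot: [0.063, 0.998, 0.0, 0.001]
contact_force: [-0.3, -0.3, -4.5]
opening: 0.088
finger_force: 39.9
```

```bash
cat > nst.py <<'E'
from h import *
p=(.5949,-.0198,-.1235)
s=r.get_state(); M=R.from_quat(s["eef_rot"]).as_matrix(); Rm=R.from_euler("z",p[2]).as_matrix()
print("t",round(s["clock"],2),"marker xyz",(Rm.T@(s["tool_pos"]-[p[0],p[1],0])).round(4),"yaw rel",np.degrees(np.arctan2(M[1,1],M[0,1])-p[2]).round(2),"F marker",(Rm.T@s["contact_force"]).round(1),"Mom",(Rm.T@s["moment"]).round(2),"op",round(float(s["opening"]),3))
E
python3 nst.py
```

```text
t 22.98 marker xyz [0.0047 0.0002 0.1078] yaw rel 89.85 F marker [-0.2 -0.4 -4.5] Mom [ 0.08  0.01 -0.01] op 0.088
```

Call:
{"op": "play_rows", "data": {"translation": [[0, 0, 0.002], [0, 0, 0.0015], [0, 0, 0.001], [0, 0, 0], [0, 0, 0]], "delta_rot": [[0, 0, 0], [0, 0, 0], [0, 0, 0], [0, 0, 0], [0, 0, 0]], "grip": [-1, -1, -1, -1, -1]}}

```text
clock: 23.6
tool_pos: [0.5992, -0.0204, 0.1031]
eef_rot: [0.063, 0.998, -0.0, 0.0]
contact_force: [-1.8, -0.9, 2.3]
opening: 0.087
finger_force: 39.9
```

```bash
python3 nst.py
```

```text
t 23.6 marker xyz [ 4.300e-03 -1.000e-04  1.031e-01] yaw rel 89.84 F marker [-1.7 -1.1  2.3] Mom [-0.04  0.36  0.03] op 0.087
```

The tee is resting on the plate at the expected height. Sliding it forward along the rails.

Call:
{"op": "play_rows", "data": {"translation": [[-0.001, 0, -0.0007], [-0.004, 0, 0], [-0.005, 0, 0], [-0.005, 0, 0], [-0.005, 0, 0], [0, 0, 0]], "delta_rot": [[0, 0, 0], [0, 0, 0], [0, 0, 0], [0, 0, 0], [0, 0, 0], [0, 0, 0]], "grip": [-1, -1, -1, -1, -1, -1]}}

```text
clock: 24.35
tool_pos: [0.6201, -0.0229, 0.1033]
eef_rot: [0.063, 0.998, 0.0, 0.001]
contact_force: [-0.2, 0.7, -4.1]
opening: 0.087
finger_force: 39.9
```

```bash
python3 nst.py
```

```text
t 24.35 marker xyz [0.0253 0.     0.1033] yaw rel 89.82 F marker [-0.3  0.7 -4.1] Mom [ 0.1  -0.09  0.02] op 0.087
```

Call:
{"op": "play_rows", "data": {"translation": [[-0.006, 0, 0], [-0.008, 0, 0], [-0.008, 0, 0], [-0.008, 0, 0], [-0.008, 0, 0], [-0.004, 0, 0], [0, 0, 0]], "delta_rot": [[0, 0, 0], [0, 0, 0], [0, 0, 0], [0, 0, 0], [0, 0, 0], [0, 0, 0], [0, 0, 0]], "grip": [-1, -1, -1, -1, -1, -1, -1]}}

```text
clock: 25.22
tool_pos: [0.661, -0.0281, 0.1033]
eef_rot: [0.063, 0.998, 0.0, 0.0]
contact_force: [0.2, -0.3, -4.4]
opening: 0.089
finger_force: 39.9
```

```bash
python3 nst.py
```

```text
t 25.23 marker xyz [ 6.660e-02 -1.000e-04  1.033e-01] yaw rel 89.84 F marker [ 0.2 -0.3 -4.4] Mom [ 0.03 -0.06  0.03] op 0.089
```

Call:
{"op": "play_rows", "data": {"translation": [[-0.002, 0, 0.0003], [-0.002, 0, 0], [-0.002, 0, 0], [-0.0015, 0, 0], [-0.0015, 0, 0], [0, 0, 0]], "delta_rot": [[0, 0, 0], [0, 0, 0], [0, 0, 0], [0, 0, 0], [0, 0, 0], [0, 0, 0]], "grip": [-1, -1, -1, -1, -1, -1]}}

```text
clock: 25.98
tool_pos: [0.6698, -0.029, 0.1032]
eef_rot: [0.063, 0.998, 0.0, 0.0]
contact_force: [-2.3, 0.2, -1.5]
opening: 0.087
finger_force: 39.9
```

```bash
python3 nst.py
```

```text
t 25.98 marker xyz [7.550e-02 1.000e-04 1.032e-01] yaw rel 89.86 F marker [-2.3 -0.1 -1.5] Mom [0.14 0.38 0.07] op 0.087
```

Call:
{"op": "play_rows", "data": {"translation": [[-0.001, 0, 0], [-0.001, 0, 0], [-0.001, 0, 0], [-0.001, 0, 0], [0, 0, 0]], "delta_rot": [[0, 0, 0], [0, 0, 0], [0, 0, 0], [0, 0, 0], [0, 0, 0]], "grip": [-1, -1, -1, -1, -1]}}

```text
clock: 26.6
tool_pos: [0.6717, -0.0293, 0.1032]
eef_rot: [0.063, 0.998, -0.0, -0.002]
contact_force: [-7.7, 0.4, 4.4]
opening: 0.088
finger_force: 39.9
```

```bash
python3 nst.py
```

```text
t 26.6 marker xyz [7.740e-02 1.000e-04 1.032e-01] yaw rel 89.87 F marker [-7.7 -0.6  4.4] Mom [0.13 1.65 0.03] op 0.088
```

Call:
{"op": "play_rows", "data": {"translation": [[0, 0, 0], [0, 0, 0], [0, 0, 0], [0, 0, 0], [0, 0, 0]], "delta_rot": [[0, 0, 0], [0, 0, 0], [0, 0, 0], [0, 0, 0], [0, 0, 0]], "grip": [-0.7, -0.6, -0.5, -0.4, -0.4], "squeeze": 10}}

```text
clock: 27.22
tool_pos: [0.6738, -0.0296, 0.1032]
eef_rot: [0.063, 0.998, 0.0, 0.0]
contact_force: [0.7, 0.0, -1.1]
opening: 0.3
finger_force: 0.0
```

```bash
python3 nst.py
```

```text
t 27.23 marker xyz [ 0.0795 -0.      0.1032] yaw rel 89.85 F marker [ 0.7  0.1 -1.1] Mom [ 0.07  0.04 -0.01] op 0.3
```

Released at the anvil. I'll lift, come down behind the web with closed fingers, and give a light push to confirm the tee is fully home.

Call:
{"op": "play_rows", "data": {"translation": [[0, 0, -0.015], [0, 0, -0.03], [0, 0, -0.03], [0.02, 0, 0], [0.03, 0, 0], [0.02, 0, 0], [0, 0, 0], [0, 0, 0.03], [0, 0, 0.03], [0, 0, 0.02], [0, 0, 0]], "delta_rot": [[0, 0, 0], [0, 0, 0], [0, 0, 0], [0, 0, 0], [0, 0, 0], [0, 0, 0], [0, 0, 0], [0, 0, 0], [0, 0, 0], [0, 0, 0], [0, 0, 0]], "grip": [-0.4, -0.4, -0.4, -0.6, -1, -1, -1, -1, -1, -1, -1]}}

```text
clock: 28.6
tool_pos: [0.6041, -0.0209, 0.097]
eef_rot: [0.063, 0.998, -0.0, -0.001]
contact_force: [0.5, -0.4, 0.1]
opening: 0.007
finger_force: 0.0
```

```bash
python3 nst.py
```

```text
t 28.6 marker xyz [0.0093 0.0001 0.097 ] yaw rel 89.85 F marker [ 0.6 -0.3  0.1] Mom [ 0.08 -0.01  0.06] op 0.007
```

Call:
{"op": "play_rows", "data": {"translation": [[-0.003, 0, 0], [-0.003, 0, 0], [-0.002, 0, 0], [-0.0015, 0, 0], [-0.0015, 0, 0], [-0.0015, 0, 0], [0, 0, 0]], "delta_rot": [[0, 0, 0], [0, 0, 0], [0, 0, 0], [0, 0, 0], [0, 0, 0], [0, 0, 0], [0, 0, 0]], "grip": [-1, -1, -1, -1, -1, -1, -1]}}

```text
clock: 29.48
tool_pos: [0.6153, -0.0223, 0.098]
eef_rot: [0.063, 0.998, -0.0, -0.001]
contact_force: [-4.5, 0.8, 3.2]
opening: 0.005
finger_force: 2.6
```

```bash
python3 nst.py
```

```text
t 29.48 marker xyz [0.0205 0.0001 0.098 ] yaw rel 89.87 F marker [-4.5  0.2  3.2] Mom [ 0.11  0.98 -0.04] op 0.005
```

Call:
{"op": "play_rows", "data": {"translation": [[-0.001, 0, 0], [-0.001, 0, 0], [-0.001, 0, 0], [0, 0, 0]], "delta_rot": [[0, 0, 0], [0, 0, 0], [0, 0, 0], [0, 0, 0]], "grip": [-1, -1, -1, -1]}}

```text
clock: 29.98
tool_pos: [0.6156, -0.0222, 0.0979]
eef_rot: [0.062, 0.998, -0.001, -0.004]
contact_force: [-11.4, 1.6, 9.2]
opening: 0.007
finger_force: 5.8
```

```bash
python3 nst.py
```

```text
t 29.98 marker xyz [0.0209 0.0001 0.0979] yaw rel 89.91 F marker [-11.5   0.2   9.2] Mom [ 0.03  2.08 -0.  ] op 0.007
```

It is firmly home: 11 N with no further travel. Backing off, lifting clear, and checking.

Call:
{"op": "play_rows", "data": {"translation": [[0.004, 0, 0], [0.004, 0, 0], [0, 0, -0.02], [0, 0, -0.035], [0, 0, -0.04], [0, 0, -0.04], [0, 0, -0.04], [0, 0, -0.03], [0, 0, 0], [0, 0.03, 0], [0, 0.04, 0], [0, 0.04, 0], [0, 0.04, 0], [0, 0.04, 0], [0, 0.04, 0], [0, 0.04, 0], [0, 0.03, 0], [0, 0, 0], [0, 0, 0]], "delta_rot": [[0, 0, 0], [0, 0, 0], [0, 0, 0], [0, 0, 0], [0, 0, 0], [0, 0, 0], [0, 0, 0], [0, 0, 0], [0, 0, 0], [0, 0, 0], [0, 0, 0], [0, 0, 0], [0, 0, 0], [0, 0, 0], [0, 0, 0], [0, 0, 0], [0, 0, 0], [0, 0, 0], [0, 0, 0]], "grip": [-1, -1, -1, -1, -1, -1, -1, -1, -1, -1, -1, -1, -1, -1, -1, -1, -1, -1, -1]}}

```text
clock: 32.35
tool_pos: [0.6494, 0.2744, 0.3025]
eef_rot: [0.063, 0.998, -0.001, -0.0]
contact_force: [0.1, -0.4, -1.2]
opening: 0.001
finger_force: 0.0
```

Run:
```python
from teefit import *
s=r.get_state(); print(s["clock"],s["tool_pos"].round(3),s["contact_force"].round(1))
p=(.5949,-.0198,-.1235)
B=[np.array(x)+[0,0,.012] for x in BIG]
for nm in("scene","top"):
    S=r.snapshot(nm); C=cam(nm)
    for d in r.silhouettes(nm,"coupon_tee"):
        m=d["pixels"]; c=np.argwhere(m).mean(0)[::-1]; print(nm,round(d["confidence"],2),m.sum(),c.round())
        if np.hypot(*(c-proj(C,place([.077,0,.04],*p))[0]))<20:
            f=fit([(C,m)],B,(*place([.077,0,0],*p)[:2],(-1.69,))); Rm=R.from_euler("z",p[2]).as_matrix()
            print("fit marker frame",(Rm.T@[f[0][0]-p[0],f[0][1]-p[1],0]).round(4),np.degrees(f[0][2]-p[2]).round(1),round(f[1],3))
    if nm=="scene": a=cv2.resize(S[150:310,180:370],None,fx=2.4,fy=2.4,interpolation=cv2.INTER_CUBIC)
    else: b=cv2.resize(S[95:255,150:345],None,fx=2.4*160/160,fy=2.4,interpolation=cv2.INTER_CUBIC)
cv2.imwrite("pics/fin.png",np.hstack([a,b])[:, :800] if a.shape[1]+b.shape[1]<=800 else cv2.resize(np.hstack([a,b]),(800,int(384*800/(a.shape[1]+b.shape[1])))))
```

```text
32.35 [0.649 0.274 0.302] [ 0.1 -0.4 -1.2]
scene 0.89 555 [239. 168.]
scene 0.84 1413 [315. 241.]
fit marker frame [0.0764 0.0024 0.    ] -85.5 0.128
scene 0.63 836 [247. 234.]
top 0.23 1940 [326. 165.]
```

View pics/fin.png

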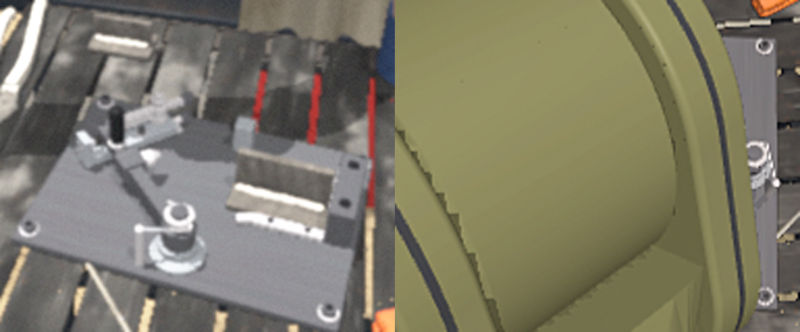

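The scene panel shows the large tee base down between the rails against the anvil (285,195). The hammer is cocked with its grip at (117,125), and the small tee is where it was at (120,35). In the right panel the arm hides most of the marker. Handing in.

```bash
python3 -c "
from plant import r
print(r.finish_job())"
```

```text
the job is handed in; nothing more can be done
None
```

I eased the hammer onto its catch and left it cocked, loaded the large tee base down and fully home against the anvil, left the small tee where it lay, and handed the job in at about 32 s; no verdict came back.

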